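# Clear the roller track and send a lens job into the edging bay

## Task

Clear everything that was left lying on the roller track (beyond the job tray) into the shallow wooden desk tray, and put every lens box from the grey mat into the blue job tray that waits on the rollers, gripping the fragile lens boxes gently. Only then push the loaded job tray along the rollers until it is fully home against the stop wall of the white bay, and last press the start button down. Leave the spray bottle and the cup where they are.

Things in the scene. Friction and masses are not known exactly. Their poses are not given: they have to be found in the camera images.
- track: fixed roller track, 172 mm wide, 640 mm long; origin on the table under its middle, z up, y along the track from the entry end (-y) to the white bay (+y). Free-turning rollers along x, tops 45 mm above the table; rails beside them, tops 55 mm up, inner faces at x = -74 and +74 mm. The bay is the last 200 mm. A lip at the entry end (y = -302 to -310 mm) stands 5 mm above the rollers
- bay_stop (a point): middle of the face of the white stop wall (72 mm high, 180 mm wide) that ends the bay, at roller-top height, 295 mm along +y of the track
- job_tray: loose open blue plastic tray, 134 mm (x, across the track) by 190 mm (y, along it), 38 mm high, walls and floor 5 mm, 0.35 kg; origin at the centre of its underside, z up. Starts at the entry end; rolls with a push of 1 to 3 N at the middle of its -y wall. Home, its +y wall touches the stop wall, origin at y = +200 mm of the track (within 10 mm counts)
- case: black hard spectacle case, 54 mm (x) by 130 mm (y), 36 mm high, about 0.14 kg; origin at the centre of its underside, z up; it lies in the way on the rollers. May be absent (None)
- bit_block: square block of brown wood holding six steel bits, 64 x 64 mm, 38 mm high, the bits stand 12 mm higher, 0.16 kg; origin at the centre of its underside, z up; it stands in the way on the rollers. May be absent (None)
- carton: small cardboard carton, 50 mm (x) by 68 mm (y), 36 mm high, 0.09 kg; origin at the centre of its underside, z up; it lies in the way on the rollers. May be absent (None)
- desk_tray: fixed shallow dark wooden desk tray, 180 mm (x) by 270 mm (y), 26 mm high, walls and floor 8 mm; origin at the centre of its underside; left or right in front of the track
- mat: fixed grey mat, 180 mm (x) by 250 mm (y), 3 mm thick, on which the lens boxes start; origin at the centre of its underside; on the other side from the desk tray
- lens0: square white plastic lens box with a round lens showing in its top, 50 x 50 mm, 22 mm high, 60 g; origin at the centre of its underside, z up. Fragile: it must be held gently; it breaks if the two fingers together press on it with more than 110 N in all (about 55 N of grip per finger). May be absent (None)
- lens1: square white plastic lens box with a round lens showing in its top, 50 x 50 mm, 22 mm high, 60 g; origin at the centre of its underside, z up. Fragile: it must be held gently; it breaks if the two fingers together press on it with more than 110 N in all (about 55 N of grip per finger). May be absent (None)
- lens2: square white plastic lens box with a round lens showing in its top, 50 x 50 mm, 22 mm high, 60 g; origin at the centre of its underside, z up. Fragile: it must be held gently; it breaks if the two fingers together press on it with more than 110 N in all (about 55 N of grip per finger). May be absent (None)
- lens3: square white plastic lens box with a round lens showing in its top, 50 x 50 mm, 22 mm high, 60 g; origin at the centre of its underside, z up. Fragile: it must be held gently; it breaks if the two fingers together press on it with more than 110 N in all (about 55 N of grip per finger). May be absent (None)
- start (a joint): black start button, 32 mm across, on a grey base between desk tray and mat: pressed straight down; 0 is up, 0.006 m is fully down (4 N); it springs back; 0.0045 m counts as pressed
- start_top (a point): centre of the top of the start button (moves with it)
- spray: small white spray bottle, 38 mm across, 100 mm high, beyond the track: leave alone; origin at the centre of its underside
- pot: white ceramic cup, 68 mm across, 70 mm high, beyond the track: leave alone; origin at the centre of its underside
Mind the look-alikes: they are no part of the job. What is shaped like the part that bears start but orange or turquoise is not meant.

How it is judged:
On the way, in this order (a step that is already met when the one before it is completed fails the run):
1. everything left on the track lies in the desk tray, and every lens box is in the job tray (x of case in the frame of desk_tray between -0.085 and 0.085 m and y of case in the frame of desk_tray between -0.13 and 0.13 m and z of case in the frame of desk_tray between -0.005 and 0.05 m and x of bit_block in the frame of desk_tray between -0.085 and 0.085 m and y of bit_block in the frame of desk_tray between -0.13 and 0.13 m and z of bit_block in the frame of desk_tray between -0.005 and 0.05 m and x of carton in the frame of desk_tray between -0.085 and 0.085 m and y of carton in the frame of desk_tray between -0.13 and 0.13 m and z of carton in the frame of desk_tray between -0.005 and 0.05 m and x of lens0 in the frame of job_tray between -0.066 and 0.066 m and y of lens0 in the frame of job_tray between -0.094 and 0.094 m and z of lens0 in the frame of job_tray between -0.005 and 0.04 m and x of lens1 in the frame of job_tray between -0.066 and 0.066 m and y of lens1 in the frame of job_tray between -0.094 and 0.094 m and z of lens1 in the frame of job_tray between -0.005 and 0.04 m and x of lens2 in the frame of job_tray between -0.066 and 0.066 m and y of lens2 in the frame of job_tray between -0.094 and 0.094 m and z of lens2 in the frame of job_tray between -0.005 and 0.04 m and x of lens3 in the frame of job_tray between -0.066 and 0.066 m and y of lens3 in the frame of job_tray between -0.094 and 0.094 m and z of lens3 in the frame of job_tray between -0.005 and 0.04 m), for 0.2 s.
2. the job tray is fully home in the bay (y of job_tray in the frame of track between 0.19 and 0.215 m and angle between job_tray's own z axis and vertical below 0.06 rad), for 0.2 s.
3. the start button is pressed (value of joint start above 0.0045 m), for 0.05 s.
At the end, for the whole second after the job is handed in: the case, bit block and carton (those present) lie in the desk tray, the lens boxes present lie in the job tray, the job tray is level on the rollers within 10 mm of the stop wall, all is at rest, and the button has been let go (all of step 1 and all of step 2 and linear speed of each of case, bit_block, carton, lens0, lens1, lens2, lens3, job_tray below 0.03 m/s and value of joint start below 0.002 m); the robot touches nothing.
It fails at once if a lens box is squeezed with more than 110 N in all (contact force between the fingers and lens0 above 110 N or contact force between the fingers and lens1 above 110 N or contact force between the fingers and lens2 above 110 N or contact force between the fingers and lens3 above 110 N).
It fails at once if the spray bottle or the cup is moved more than 3 cm (distance of any of spray, pot from where it was at the start of the episode above 0.03 m).
Of case, bit_block, carton only 2 to 3 are there at a start; the rules pass over those that are not, and their reading is None.
Of lens0, lens1, lens2, lens3 only 3 to 4 are there at a start; the rules pass over those that are not, and their reading is None.
At some moment in a run one of case, bit_block, carton, lens0, lens1, lens2, lens3 may be knocked a few centimetres aside while the robot is not near it.
Once in a run the grip may slacken for a moment while it holds something.
It also fails if it takes over 210 s, if anything falls off the work surface, if the arm or the gripper's body presses on something with over 40 N, if the wrist force passes 120 N, or if a joint passes its speed limit or range.

## Robot

A 7-joint arm with a two-finger parallel gripper is mounted at the origin on the work surface. World frame = base frame: x ahead of the robot, y to its left, z up, the work surface at z = 0. Lengths are in m, angles in rad, forces in N, time in s.
With the tool pointing down it reaches from about 0.35 to 0.9 m from the base axis. Payload 8.1 kg.
Tool frame: the origin (TCP) lies at the very end of the fingers, on their centre line; the grasp point (between the pads) lies 19 mm behind it; z points along the fingers, y is the line along which they close (so a half turn about z gives the same grasp; the last joint's range is limited). The gripper opens to 92 mm and grips with 3 to 60 N. Pads are 19 mm wide; open, the fingers measure 130 mm over their backs; the gripper's body (75 mm by 190 mm) begins 47 mm behind the grasp point.
Start: joints at [-1.346, 0.434, 0.025, 1.573, -0.012, 1.134, -0.075], TCP at [0.201, 0.592, 0.227] pointing down, gripper open.
Joint ranges: [-2.62, 2.62], [-0.44, 2.09], [-1.27, 1.32], [0.08, 2.57], [-1.32, 4.46], [0.12, 2], [-2.74, 2.74]. Speed limits (rad/s): [2.22, 2.22, 3.01, 3.01, 3.14, 3.14, 3.14].

## Interface

Orientations are given as a 3x3 rotation matrix whose columns are the frame's x, y, z axes.
In Python, from workcell import manip gives the robot as it stands. The module is installed in compiled form; this text tells all that it offers.
- The arm moves only by the shell command python3 -m creep 'ROWS' [FORCE]. ROWS is a JSON object of lists of equal length, an entry for each row: "turn": the turn, a rotation vector about the world's x, y, z each as a share of 45 degrees, from -1 to 1, a list of three; "xyz": the shift along the world's x, y, z each as a share of 250 mm, from -1 to 1, a list of three; "claw": the opening, from -1 (shut) to 1 (fully open). In form: {"turn": [[rx, ry, rz], ...], "xyz": [[x, y, z], ...], "claw": [claw, ...]}. A call has 1 to 8 rows; each row is the pose to reach, as a shift and turn from the pose commanded when the call began; what a row does not reach only later rows make up. A row lasts 1/8 s, in which the tool goes at most 62.5 mm and 10.7 degrees, less where a joint would pass 70% of its speed; a pose out of reach is approached as far as the arm can. A call with a number of a shift or a turn outside -1 to 1 is refused whole. A call with a gripper value outside its range is refused whole. The fingers move at their own pace and stop on an object; FORCE is the grip in N (left out, the last holds). Time passes only in rows, so rows that repeat a pose let the fingers close. It gives the time, the measured TCP pose, the force, the opening and the grip force at its end, in the units of the state.
- manip.observe(): the state, without advancing time (a new reading comes with each control period).
- manip.get_image(name): name is "side" or "top"; returns a dict with "frame" (480x640x3 uint8, red, green, blue), "K" (3x3 intrinsics, pixels), "rvec" (rotation vector, rad) and "tvec" (3), from world to camera coordinates, as OpenCV has them. Camera axes: x right, y down, z forward; pixel columns grow to the right and rows downward; lengths in m; the calibration is good to about 2 mm. A picture is of the moment at which its call begins. There is no depth.
- manip.hand_in(): hands the job in; it is judged then, once.
The state is a dict: "time_s": time; "qpos": joint angles; "joint_vel": joint speeds; "effort": joint torques, N m; "eef_pos": TCP position; "orientation": TCP orientation; "force": force on the tool from outside, world axes, zero at the start; "ft_torque": the same for the moment, N m; "width": finger opening in m; "gripper_force": force on a finger pad.
Only numpy, scipy, OpenCV 4.12 (cv2) and the standard library are available. Lean on these libraries where they do the work, as an engineer would, in place of code of your own. Each camera call takes 0.05 s, during which the arm holds its last target. There are 200 camera calls.

## Working session

There is one attempt and no reset: what is moved stays moved. The work goes in short steps, Python scripts to look and compute and a shell command to move; the robot and the scene stay as the last step left them, time stands still between calls to the robot, and variables do not carry over. Pictures are saved under pics/ and viewed, at most 14 in all, crops included, and the job is handed in when it is done.

```bash
mkdir -p pics
cat > h.py <<'E'
from workcell import manip
import cv2, numpy as np
def cam(n):
    d=manip.get_image(n); d['R']=cv2.Rodrigues(np.array(d['rvec'],float))[0]; return d
def save(d,f): cv2.imwrite('pics/'+f,d['frame'][:,:,::-1])
def ray(d,uv):
    C=-d['R'].T@np.array(d['tvec']).ravel(); v=d['R'].T@np.linalg.inv(d['K'])@np.array([uv[0],uv[1],1.]); return C,v/np.linalg.norm(v)
def onz(d,uv,z):
    C,v=ray(d,uv); return C+v*(z-C[2])/v[2]
def proj(d,p): return cv2.projectPoints(np.array([p],float),np.array(d['rvec'],float),np.array(d['tvec'],float),np.array(d['K'],float),None)[0].ravel()
def tri(d1,u1,d2,u2):
    C1,a=ray(d1,u1);C2,b=ray(d2,u2); s=np.linalg.lstsq(np.c_[a,-b],C2-C1,rcond=None)[0]
    p,q=C1+a*s[0],C2+b*s[1]; return (p+q)/2,np.linalg.norm(p-q)
E
python3 - <<'E'
from h import *
for n in('top','side'):
    d=cam(n);save(d,n+'0.png');print(n,ray(d,(320,240)))
s=manip.observe();print(s['eef_pos'],s['orientation'],s['width'],s['time_s'])
E
```

```text
top (array([0.50356075, 0.01987775, 1.21217934]), array([ 0.0539882 , -0.00414147, -0.99853299]))
side (array([ 0.50878389, -0.94294102,  0.82570269]), array([ 0.07721108,  0.77820263, -0.62324884]))
[0.20112419 0.59126841 0.22601771] [[-9.46741243e-01  3.21995194e-01 -3.38346382e-04]
 [ 3.21995348e-01  9.46740248e-01 -1.37812014e-03]
 [-1.23421924e-04 -1.41366913e-03 -9.99998993e-01]] 0.09189532882161384 0.1
```

View pics/top0.png

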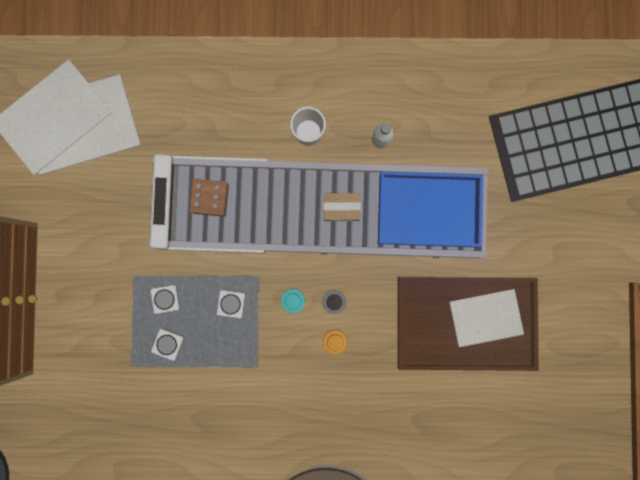

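View pics/side0.png

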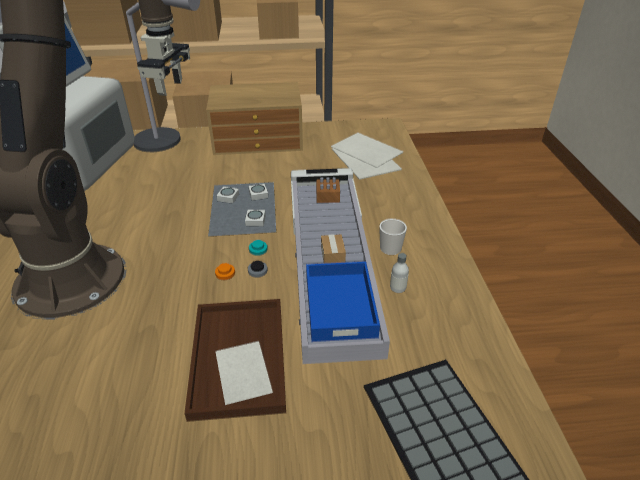

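Top view: bit block at (209,197), carton (342,207), job tray (430,210), desk tray (468,324) with a sheet of paper in it, three lens boxes at (164,299), (231,304), (167,345), black button (334,302), and orange and turquoise look-alikes. The side view agrees, and there is no case.

```bash
cat > meas.py <<'E'
from h import *
def blobs(d,lo,hi,box,amin=60):
    x0,y0,x1,y1=box; hsv=cv2.cvtColor(d['frame'],cv2.COLOR_RGB2HSV)
    m=np.zeros(hsv.shape[:2],np.uint8); m[y0:y1,x0:x1]=cv2.inRange(hsv,lo,hi)[y0:y1,x0:x1]
    m=cv2.morphologyEx(m,cv2.MORPH_CLOSE,np.ones((3,3)))
    return [c for c in cv2.findContours(m,cv2.RETR_EXTERNAL,2)[0] if cv2.contourArea(c)>amin]
def rect(d,c,z):
    P=np.array([onz(d,p[0],z)[:2] for p in c],np.float32)*1000
    (cx,cy),(w,h),a=cv2.minAreaRect(P); return [round(float(v),1) for v in (cx,cy,w,h,a)]
E
python3 - <<'E'
from meas import *
t=cam('top');s=cam('side')
white=((0,0,165),(179,45,255))
for c in blobs(t,*white,(135,278,258,366)): print('lens top',cv2.minAreaRect(c),rect(t,c,.025))
for c in blobs(s,*white,(212,184,275,232)): print('lens side',cv2.minAreaRect(c),rect(s,c,.025))
blue=((105,120,40),(125,255,255))
for d,b in((t,(350,165,490,255)),(s,(290,250,390,350))):
    for c in blobs(d,*blue,b,500): print('tray',rect(d,c,.083),cv2.approxPolyDP(c,6,True).reshape(-1,2).tolist())
wood=((5,60,50),(20,255,255))
for n,d,b,z in(('bit',t,(185,172,235,222),.083),('carton',t,(318,185,366,228),.081),('bit',s,(312,176,345,206),.083),('carton',s,(316,230,350,262),.081)):
    for c in blobs(d,*wood,b): print(n,cv2.minAreaRect(c),rect(d,c,z))
for c in blobs(t,(0,60,0),(20,255,95),(385,265,550,380),1000): print('desk',rect(t,c,.026),cv2.boundingRect(c))
for n,d,b in(('top',t,(318,288,350,316)),('side',s,(246,258,270,274))):
    for c in blobs(d,(0,0,0),(179,255,60),b,15): print('btn',n,cv2.minEnclosingCircle(c))
# mat, wall, rails
print('track corner top', [onz(t,u,.055)[:2].round(4) for u in((486,169),(486,256),(172,165),(172,247))])
print('stopwall', [onz(t,u,.117)[:2].round(4) for u in((155,155),(171,156),(151,246),(167,247))])
crop=cv2.resize(t['frame'][140:380,130:370],(800,800))[:, :, ::-1]
a=cv2.resize(t['frame'][145:265,140:380],(800,400));b=cv2.resize(s['frame'][160:280,195:355],(266,200))
cv2.imwrite('pics/z.png',np.vstack([a,np.pad(b,((0,0),(0,534),(0,0)))])[:,:,::-1])
E
```

```text
lens top ((166.7054901123047, 344.4520263671875), (24.344558715820312, 24.461599349975586), 20.556041717529297) [362.9, 311.1, 47.4, 46.9, 70.1]
lens top ((230.44996643066406, 303.8499755859375), (24.324472427368164, 24.18305206298828), 8.130102157592773) [442.2, 188.4, 47.4, 46.8, 82.7]
lens top ((164.2567596435547, 299.0405578613281), (24.166650772094727, 24.49544906616211), 80.53767395019531) [450.7, 317.5, 47.0, 47.6, 10.4]
tray [624.0, -189.8, 191.0, 135.1, 88.6] [[381, 173], [379, 243], [480, 246], [481, 175]]
tray [624.3, -208.8, 220.7, 134.9, 88.5] [[365, 261], [306, 264], [312, 341], [378, 337]]
bit ((208.56028747558594, 196.9274139404297), (36.377960205078125, 34.912376403808594), 6.009005546569824) [643.7, 223.9, 68.1, 65.1, 85.0]
carton ((341.5171813964844, 214.99940490722656), (9.201428413391113, 35.2204475402832), 88.02507019042969) [611.8, -24.7, 17.3, 65.8, 2.4]
carton ((341.5, 197.0), (8.0, 35.0), 90.0) [645.6, -24.5, 15.0, 65.5, 0.4]
bit ((327.5, 190.5), (23.0, 23.0), 90.0) [642.6, 195.9, 112.8, 63.5, 84.1]
carton ((333.1372375488281, 248.05752563476562), (27.272790908813477, 23.28165054321289), 86.18592071533203) [628.4, -43.6, 98.9, 52.2, 88.4]
desk [408.0, -272.2, 269.4, 177.7, 90.0] (398, 277, 140, 93)
btn side ((257.0, 265.5), 6.500100135803223)
track corner top [array([ 0.7046, -0.3024]), array([ 0.5377, -0.3011]), array([0.7085, 0.3002]), array([0.5509, 0.2972])]
stopwall [array([0.7156, 0.3165]), array([0.714 , 0.2874]), array([0.5499, 0.3203]), array([0.5483, 0.2914])]
```

View pics/z.png

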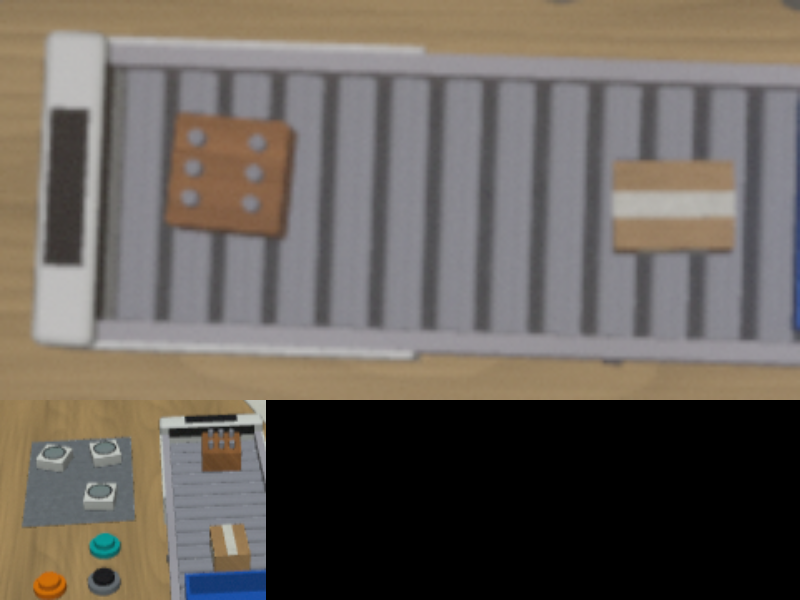

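The zoom shows the bit block centred about (208,197) and the carton about (341.5,206.5) with its tape ends clear, plus three lens boxes and the black button. I'll triangulate heights next.

Run:
```python
from meas import *
t=cam('top');s=cam('side')
for n,a,b in(('tapeL',(324.2,206.2),(331,235.8)),('tapeR',(360.2,206.5),(337.5,253.8)),('lensA',(164.4,299),(258.2,190.1)),('lensB',(230.7,304),(254.5,214.7)),('lensC',(167,344.8),(227.5,194.3)),('btn',(334,302),(257.6,266.5)),
 ('trayNL',(378.5,247.5),(305,263.5)),('trayNR',(380,171.5),(366.5,261.5)),('trayFR',(483,174),(377.5,329)),('deskNL',(398,370),(198,304)),('deskNR',(398,278),(280,300)),('deskFR',(538,278),(285,406)),('deskFL',(538,370),(187,411))):
    p,e=tri(t,a,s,b);print(n,(p*1000).round(0),'err',round(e*1000,1))
print('btn@.03',onz(t,(334,302),.03)*1000,onz(s,(257.6,266.5),.03)*1000)
print('carton', [(onz(t,u,.081)*1000).round(0)[:2] for u in((314*1/1,188),(314+10,193),(360,193),(360,220),(324,220))])
```

```text
tapeL [629.   8.  75.] err 0.9
tapeR [633. -60.  75.] err 8.1
lensA [451. 320.  16.] err 2.1
lensB [442. 188.  22.] err 0.6
lensC [362. 314.  11.] err 2.4
btn [448. -13.  11.] err 2.6
trayNL [555. -94.  81.] err 8.0
trayNR [696. -97.  78.] err 3.0
trayFR [ 689. -291.   73.] err 5.9
deskNL [ 318. -138.   23.] err 2.4
deskNR [ 497. -139.   18.] err 4.4
deskFR [ 497. -411.   22.] err 1.3
deskFL [ 321. -407.   27.] err 4.5
btn@.03 [447.33473305 -12.93039339  30.        ] [450.46217526 -34.66934892  30.        ]
carton [array([662.,  27.]), array([653.,   8.]), array([653., -59.]), array([603., -59.]), array([602.,   8.])]
```

```bash
python3 -m creep '{"turn":[[0,0,-0.26],[0,0,-0.53],[0,0,-0.53],[0,0,-0.53],[0,0,-0.53],[0,0,-0.53]],"xyz":[[0.15,-0.2,0],[0.3,-0.4,0],[0.4,-0.6,0],[0.57,-0.82,0],[0.57,-0.82,0],[0.57,-0.82,0]],"claw":[1,1,1,1,1,1]}'
python3 -m creep '{"turn":[[0,0,-0.26],[0,0,-0.53],[0,0,-0.53],[0,0,-0.53],[0,0,-0.53],[0,0,-0.53]],"xyz":[[0.15,-0.2,0],[0.3,-0.4,0],[0.4,-0.6,0],[0.57,-0.82,0],[0.57,-0.82,0],[0.57,-0.82,0]],"claw":[1,1,1,1,1,1]}'
python3 -m creep '{"turn":[[0,0,-0.26],[0,0,-0.52],[0,0,-0.52],[0,0,-0.52],[0,0,-0.52],[0,0,-0.52]],"xyz":[[0.15,-0.2,0],[0.3,-0.4,0],[0.4,-0.6,0],[0.57,-0.82,0],[0.57,-0.82,0],[0.57,-0.82,0]],"claw":[1,1,1,1,1,1]}'
cat > st.py <<'E'
from h import *
s=manip.observe();R=np.array(s['orientation']);print('t',round(s['time_s'],2),'tcp',(np.array(s['eef_pos'])*1000).round(1),'close-axis deg',np.degrees(np.arctan2(R[1,1],R[0,1])).round(1),'z',R[:,2].round(3),'w',round(s['width']*1000,1),'F',np.round(s['force'],1),'g',round(s['gripper_force'],1),'q',np.round(s['qpos'],2))
E
python3 st.py
```

```text
time_s: 1.05
eef_pos: [0.3439, 0.3868, 0.2269]
orientation: [[-0.735, 0.678, 0.0], [0.678, 0.735, 0.001], [0.0, 0.0, -1.0]]
force: [-0.5, 0.4, 0.2]
width: 0.0919
gripper_force: 0.0
time_s: 1.8
eef_pos: [0.486, 0.1833, 0.2265]
orientation: [[-0.4, 0.916, -0.001], [0.916, 0.4, 0.0], [0.001, -0.0, -1.0]]
force: [-0.6, -0.0, 0.5]
width: 0.0916
gripper_force: 0.0
time_s: 2.55
eef_pos: [0.6287, -0.0207, 0.226]
orientation: [[-0.004, 1.0, -0.001], [1.0, 0.004, 0.001], [0.001, -0.001, -1.0]]
force: [-1.0, 0.7, -0.2]
width: 0.092
gripper_force: 0.0
t 2.55 tcp [628.7 -20.7 226. ] close-axis deg 0.3 z [-0.001  0.001 -1.   ] w 92.0 F [-1.   0.7 -0.2] g 0.0 q [-0.4   0.47  0.52  1.59 -0.25  1.15  0.19]
```

```bash
python3 -m creep '{"turn":[[0,0,0],[0,0,0],[0,0,0],[0,0,0],[0,0,0],[0,0,0],[0,0,0],[0,0,0]],"xyz":[[0,-0.02,-0.2],[0,-0.02,-0.35],[0,-0.02,-0.48],[0,-0.02,-0.56],[0,-0.02,-0.62],[0,-0.02,-0.67],[0,-0.02,-0.67],[0,-0.02,-0.67]],"claw":[1,1,1,1,1,1,1,1]}' 25
python3 st.py
python3 -m creep '{"turn":[[0,0,0],[0,0,0],[0,0,0],[0,0,0],[0,0,0],[0,0,0],[0,0,0],[0,0,0]],"xyz":[[0,0,0],[0,0,0],[0,0,0],[0,0,0],[0,0,0],[0,0,0],[0,0,0],[0,0,0]],"claw":[-0.2,-0.2,-0.2,-0.2,-0.2,-0.2,-0.2,-0.2]}' 25
python3 st.py
python3 -m creep '{"turn":[[0,0,0],[0,0,0],[0,0,0],[0,0,0],[0,0,0],[0,0,0]],"xyz":[[0,0,0.1],[0,0,0.2],[0,0,0.3],[0,0,0.4],[0,0,0.5],[0,0,0.5]],"claw":[-0.2,-0.2,-0.2,-0.2,-0.2,-0.2]}' 25
python3 st.py
```

```text
time_s: 3.55
eef_pos: [0.6292, -0.0282, 0.0599]
orientation: [[-0.002, 1.0, 0.001], [1.0, 0.002, 0.0], [0.0, 0.001, -1.0]]
force: [0.3, 0.3, 0.9]
width: 0.0918
gripper_force: 0.0
t 3.55 tcp [629.2 -28.2  59.9] close-axis deg 0.1 z [ 0.001  0.    -1.   ] w 91.8 F [0.3 0.3 0.9] g 0.0 q [-0.33  0.65  0.44  1.76 -0.36  0.82  0.28]
time_s: 4.55
eef_pos: [0.6288, -0.0283, 0.0593]
orientation: [[-0.002, 1.0, 0.0], [1.0, 0.002, -0.0], [-0.0, 0.0, -1.0]]
force: [-0.7, 0.5, 0.9]
width: 0.0499
gripper_force: 25.0
t 4.55 tcp [628.8 -28.3  59.3] close-axis deg 0.1 z [ 0. -0. -1.] w 49.9 F [-0.7  0.5  0.9] g 25.0 q [-0.33  0.65  0.44  1.76 -0.36  0.82  0.28]
time_s: 5.3
eef_pos: [0.6298, -0.0285, 0.1859]
orientation: [[-0.002, 1.0, 0.003], [1.0, 0.002, 0.0], [0.0, 0.003, -1.0]]
force: [-0.2, 0.1, -0.6]
width: 0.0499
gripper_force: 25.0
t 5.3 tcp [629.8 -28.5 185.9] close-axis deg 0.1 z [ 0.003  0.    -1.   ] w 49.9 F [-0.2  0.1 -0.6] g 25.0 q [-0.38  0.51  0.51  1.64 -0.28  1.06  0.22]
```

```bash
python3 -m creep '{"turn":[[0,0,0],[0,0,0],[0,0,0],[0,0,0],[0,0,0],[0,0,0],[0,0,0],[0,0,0]],"xyz":[[-0.15,-0.1,0],[-0.3,-0.22,0],[-0.45,-0.34,0],[-0.6,-0.45,0],[-0.75,-0.56,0],[-0.89,-0.67,0],[-0.89,-0.67,0],[-0.89,-0.67,0]],"claw":[-0.2,-0.2,-0.2,-0.2,-0.2,-0.2,-0.2,-0.2]}' 25
python3 st.py
python3 -m creep '{"turn":[[0,0,0],[0,0,0],[0,0,0],[0,0,0],[0,0,0],[0,0,0],[0,0,0],[0,0,0]],"xyz":[[0,0,-0.15],[0,0,-0.3],[0,0,-0.42],[0,0,-0.5],[0,0,-0.57],[0,0,-0.62],[0,0,-0.645],[0,0,-0.645]],"claw":[-0.2,-0.2,-0.2,-0.2,-0.2,-0.2,-0.2,-0.2]}' 25
python3 st.py
```

```text
time_s: 6.3
eef_pos: [0.4064, -0.1953, 0.1838]
orientation: [[-0.002, 1.0, -0.0], [1.0, 0.002, 0.0], [0.0, -0.0, -1.0]]
force: [-0.0, 0.8, -0.9]
width: 0.0498
gripper_force: 25.0
t 6.3 tcp [ 406.4 -195.3  183.8] close-axis deg 0.1 z [-0.  0. -1.] w 49.8 F [-0.   0.8 -0.9] g 25.0 q [-0.18  0.21  0.61  2.07 -0.15  0.9   0.52]
time_s: 7.3
eef_pos: [0.4065, -0.1956, 0.0228]
orientation: [[-0.002, 1.0, -0.0], [1.0, 0.002, 0.0], [0.0, -0.0, -1.0]]
force: [-0.0, -1.1, -1.0]
width: 0.0499
gripper_force: 25.0
t 7.3 tcp [ 406.5 -195.6   22.8] close-axis deg 0.1 z [-0.  0. -1.] w 49.9 F [-0.  -1.1 -1. ] g 25.0 q [ 0.    0.49  0.43  2.22 -0.42  0.51  0.76]
```

```bash
python3 -m creep '{"turn":[[0,0,0],[0,0,0],[0,0,0],[0,0,0],[0,0,0],[0,0,0],[0,0,0],[0,0,0]],"xyz":[[0,0,0],[0,0,0],[0,0,0],[0,0,0.1],[0,0,0.3],[0,0,0.5],[0,0,0.65],[0,0,0.65]],"claw":[0.8,0.8,0.8,0.8,0.8,0.8,0.8,0.8]}' 25
python3 st.py
python3 -m creep '{"turn":[[0,0,0],[0,0,0],[0,0,0],[0,0,0],[0,0,-0.12],[0,0,-0.12]],"xyz":[[0.1,0.2,0],[0.2,0.4,0],[0.3,0.6,0],[0.47,0.84,0],[0.47,0.84,0],[0.47,0.84,0]],"claw":[0.8,0.8,0.8,0.8,0.8,0.8]}'
python3 -m creep '{"turn":[[0,0,0],[0,0,0],[0,0,0],[0,0,0],[0,0,0],[0,0,0]],"xyz":[[0.1,0.2,0],[0.2,0.4,0],[0.3,0.6,0],[0.47,0.84,0],[0.47,0.84,0],[0.47,0.84,0]],"claw":[0.8,0.8,0.8,0.8,0.8,0.8]}'
python3 st.py
python3 - <<'E'
from h import *
for n in('top','side'):
    d=cam(n);save(d,n+'1.png')
E
```

```text
time_s: 8.3
eef_pos: [0.4079, -0.1963, 0.188]
orientation: [[-0.002, 1.0, 0.006], [1.0, 0.002, -0.001], [-0.001, 0.006, -1.0]]
force: [0.2, -0.1, -0.3]
width: 0.0827
gripper_force: 0.0
t 8.3 tcp [ 407.9 -196.3  188. ] close-axis deg 0.1 z [ 0.006 -0.001 -1.   ] w 82.7 F [ 0.2 -0.1 -0.3] g 0.0 q [-0.21  0.21  0.64  2.07 -0.16  0.91  0.53]
time_s: 9.05
eef_pos: [0.5234, 0.0151, 0.1841]
orientation: [[0.09, 0.996, -0.002], [0.996, -0.09, -0.001], [-0.001, -0.002, -1.0]]
force: [-0.0, -0.8, -0.1]
width: 0.0825
gripper_force: 0.0
time_s: 9.8
eef_pos: [0.641, 0.2227, 0.1845]
orientation: [[0.092, 0.996, -0.001], [0.996, -0.092, -0.002], [-0.002, -0.001, -1.0]]
force: [0.3, -0.5, 0.0]
width: 0.0823
gripper_force: 0.0
t 9.8 tcp [641.  222.7 184.5] close-axis deg -5.3 z [-0.001 -0.002 -1.   ] w 82.3 F [ 0.3 -0.5  0. ] g 0.0 q [-0.72  0.59  0.5   1.51 -0.3   1.12 -0.26]
```

View pics/side1.png

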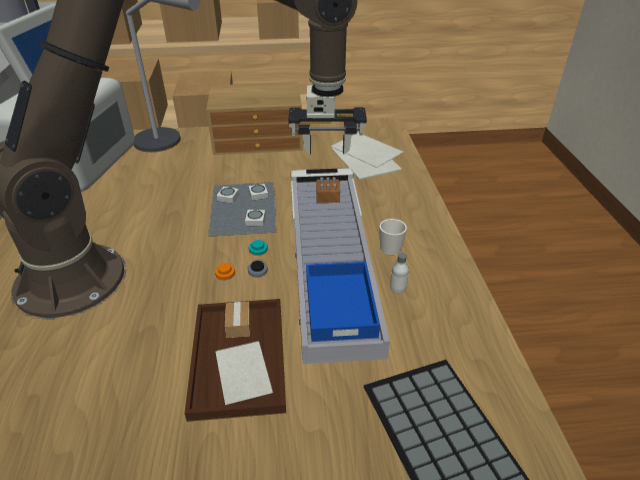

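The carton stands in the desk tray at (237,318), and the bit block is untouched at (328,190).

```bash
python3 -m creep '{"turn":[[0,0,0],[0,0,0],[0,0,0],[0,0,0],[0,0,0],[0,0,0],[0,0,0],[0,0,0]],"xyz":[[0,0,-0.12],[0,0,-0.22],[0,0,-0.3],[0,0,-0.37],[0,0,-0.43],[0,0,-0.48],[0,0,-0.5],[0,0,-0.5]],"claw":[0.8,0.8,0.8,0.8,0.8,0.8,0.8,0.8]}' 30
python3 st.py
python3 -m creep '{"turn":[[0,0,0],[0,0,0],[0,0,0],[0,0,0],[0,0,0],[0,0,0],[0,0,0]],"xyz":[[0,0,0],[0,0,0],[0,0,0],[0,0,0],[0,0,0],[0,0,0],[0,0,0]],"claw":[0.1,0.1,0.1,0.1,0.1,0.1,0.1]}' 30
python3 st.py
python3 -m creep '{"turn":[[0,0,0],[0,0,0],[0,0,0],[0,0,0],[0,0,0],[0,0,0]],"xyz":[[0,0,0.1],[0,0,0.2],[0,0,0.3],[0,0,0.4],[0,0,0.5],[0,0,0.5]],"claw":[0.1,0.1,0.1,0.1,0.1,0.1]}' 30
python3 st.py
```

```text
time_s: 10.9
eef_pos: [0.6412, 0.2242, 0.0603]
orientation: [[0.092, 0.996, -0.0], [0.996, -0.092, -0.0], [-0.0, -0.0, -1.0]]
force: [-0.9, 0.6, 0.4]
width: 0.0831
gripper_force: 0.0
t 10.9 tcp [641.2 224.2  60.3] close-axis deg -5.3 z [-0. -0. -1.] w 83.1 F [-0.9  0.6  0.4] g 0.0 q [-0.69  0.71  0.44  1.62 -0.36  0.89 -0.2 ]
time_s: 11.78
eef_pos: [0.6418, 0.2243, 0.061]
orientation: [[0.092, 0.996, 0.001], [0.996, -0.092, 0.0], [0.0, 0.001, -1.0]]
force: [1.1, -0.1, 6.2]
width: 0.0638
gripper_force: 30.0
t 11.78 tcp [641.8 224.3  61. ] close-axis deg -5.3 z [ 0.001  0.    -1.   ] w 63.8 F [ 1.1 -0.1  6.2] g 30.0 q [-0.69  0.71  0.44  1.62 -0.36  0.89 -0.2 ]
time_s: 12.52
eef_pos: [0.6418, 0.2244, 0.1866]
orientation: [[0.092, 0.996, 0.002], [0.996, -0.092, 0.001], [0.001, 0.002, -1.0]]
force: [0.1, 1.4, -1.8]
width: 0.0636
gripper_force: 30.0
t 12.53 tcp [641.8 224.4 186.6] close-axis deg -5.3 z [ 0.002  0.001 -1.   ] w 63.6 F [ 0.1  1.4 -1.8] g 30.0 q [-0.72  0.59  0.5   1.51 -0.3   1.12 -0.26]
```

```bash
python3 -m creep '{"turn":[[0,0,0],[0,0,0],[0,0,0],[0,0,0],[0,0,0]],"xyz":[[-0.08,-0.18,0],[-0.16,-0.36,0],[-0.23,-0.53,0],[-0.31,-0.71,0],[-0.31,-0.71,0]],"claw":[0.1,0.1,0.1,0.1,0.1]}' 30
python3 -m creep '{"turn":[[0,0,0],[0,0,0],[0,0,0],[0,0,0],[0,0,0]],"xyz":[[-0.08,-0.18,0],[-0.16,-0.36,0],[-0.23,-0.53,0],[-0.31,-0.71,0],[-0.31,-0.71,0]],"claw":[0.1,0.1,0.1,0.1,0.1]}' 30
python3 -m creep '{"turn":[[0,0,0],[0,0,0],[0,0,0],[0,0,0],[0,0,0],[0,0,0]],"xyz":[[-0.08,-0.18,0],[-0.16,-0.36,0],[-0.23,-0.53,0],[-0.31,-0.71,0],[-0.31,-0.71,0],[-0.31,-0.71,0]],"claw":[0.1,0.1,0.1,0.1,0.1,0.1]}' 30
python3 st.py
python3 -m creep '{"turn":[[0,0,0],[0,0,0],[0,0,0],[0,0,0],[0,0,0],[0,0,0],[0,0,0],[0,0,0]],"xyz":[[0,0,-0.15],[0,0,-0.3],[0,0,-0.42],[0,0,-0.5],[0,0,-0.57],[0,0,-0.61],[0,0,-0.64],[0,0,-0.64]],"claw":[0.1,0.1,0.1,0.1,0.1,0.1,0.1,0.1]}' 30
python3 st.py
```

```text
time_s: 13.15
eef_pos: [0.5613, 0.0421, 0.1844]
orientation: [[0.098, 0.995, -0.003], [0.995, -0.098, -0.002], [-0.002, -0.003, -1.0]]
force: [-0.5, 0.3, -1.4]
width: 0.0639
gripper_force: 30.0
time_s: 13.78
eef_pos: [0.4842, -0.1338, 0.1847]
orientation: [[0.098, 0.995, -0.002], [0.995, -0.098, -0.001], [-0.001, -0.002, -1.0]]
force: [1.3, 1.1, -1.6]
width: 0.0638
gripper_force: 30.0
time_s: 14.52
eef_pos: [0.4094, -0.3069, 0.1846]
orientation: [[0.091, 0.996, -0.001], [0.996, -0.091, 0.001], [0.001, -0.001, -1.0]]
force: [0.9, 0.4, -1.8]
width: 0.064
gripper_force: 30.0
t 14.53 tcp [ 409.4 -306.9  184.6] close-axis deg -5.2 z [-0.001  0.001 -1.   ] w 64.0 F [ 0.9  0.4 -1.8] g 30.0 q [ 0.04  0.33  0.64  1.94 -0.24  0.95  0.71]
time_s: 15.52
eef_pos: [0.4089, -0.3078, 0.0253]
orientation: [[0.092, 0.996, -0.0], [0.996, -0.092, 0.0], [0.0, -0.0, -1.0]]
force: [-0.7, 0.5, -0.7]
width: 0.064
gripper_force: 30.0
t 15.53 tcp [ 408.9 -307.8   25.3] close-axis deg -5.3 z [-0.  0. -1.] w 64.0 F [-0.7  0.5 -0.7] g 30.0 q [ 0.19  0.56  0.48  2.08 -0.45  0.6   0.9 ]
```

```bash
python3 -m creep '{"turn":[[0,0,0],[0,0,0],[0,0,0],[0,0,0],[0,0,0],[0,0,0],[0,0,0],[0,0,0]],"xyz":[[0,0,0],[0,0,0],[0,0,0],[0,0,0.1],[0,0,0.3],[0,0,0.5],[0,0,0.65],[0,0,0.65]],"claw":[0.7,0.7,0.7,0.7,0.7,0.7,0.7,0.7]}' 20
python3 -m creep '{"turn":[[0,0,0],[0,0,0],[0,0,0],[0,0,0],[0,0,-0.04],[0,0,-0.04]],"xyz":[[0.02,0.25,0],[0.04,0.5,0],[0.05,0.75,0],[0.07,0.99,0],[0.07,0.99,0],[0.07,0.99,0]],"claw":[0.7,0.7,0.7,0.7,0.7,0.7]}'
python3 - <<'E'
from meas import *
t=cam('top');save(t,'top2.png')
for c in blobs(t,(0,0,165),(179,45,255),(135,278,258,366)): print('lens',rect(t,c,.025))
for c in blobs(t,(5,60,50),(20,255,255),(385,265,550,380)): print('wood',rect(t,c,.046))
E
python3 st.py
```

```text
time_s: 16.52
eef_pos: [0.4102, -0.3094, 0.1908]
orientation: [[0.092, 0.996, 0.005], [0.996, -0.092, -0.002], [-0.002, 0.005, -1.0]]
force: [0.1, -0.8, -0.3]
width: 0.0781
gripper_force: 0.0
time_s: 17.27
eef_pos: [0.4258, -0.061, 0.1874]
orientation: [[0.123, 0.992, -0.001], [0.992, -0.123, -0.0], [-0.0, -0.001, -1.0]]
force: [0.1, -0.3, 0.2]
width: 0.0783
gripper_force: 0.0
lens [362.9, 311.1, 48.1, 47.7, 69.6]
lens [442.2, 188.3, 48.3, 47.4, 82.8]
lens [450.7, 317.4, 47.3, 48.2, 10.1]
wood [412.3, -267.1, 216.3, 315.5, 0.4]
t 17.32 tcp [425.8 -61.8 187.6] close-axis deg -7.1 z [-0.001 -0.    -1.   ] w 78.4 F [ 0.3 -0.1 -0.4] g 0.0 q [-0.49  0.16  0.59  2.11 -0.11  0.9   0.04]
```

View pics/top2.png

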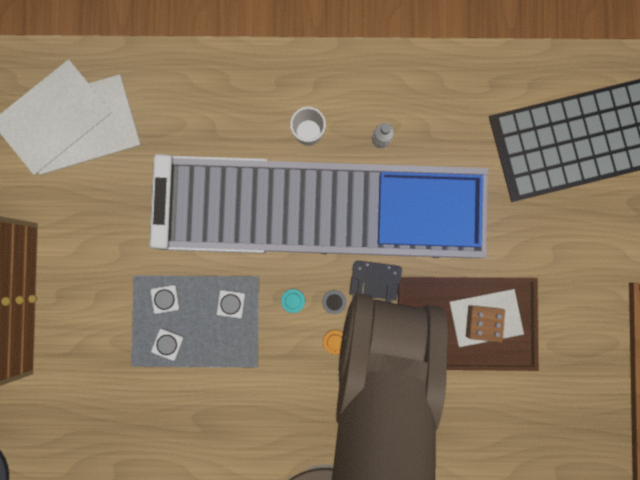

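The track is clear, the block lies in the desk tray at (487,324), and the three lens boxes have not moved.

```bash
python3 -m creep '{"turn":[[0,0,0],[0,0,0],[0,0,0],[0,0,0],[0,0,0],[0,0,0]],"xyz":[[0.02,0.25,0],[0.04,0.5,0],[0.05,0.75,0],[0.065,1,0],[0.065,1,0],[0.065,1,0]],"claw":[0.7,0.7,0.7,0.7,0.7,0.7]}'
python3 st.py
python3 -m creep '{"turn":[[0,0,0],[0,0,0],[0,0,0],[0,0,0],[0,0,0],[0,0,0],[0,0,0],[0,0,0]],"xyz":[[0,0,-0.15],[0,0,-0.3],[0,0,-0.45],[0,0,-0.55],[0,0,-0.63],[0,0,-0.68],[0,0,-0.71],[0,0,-0.71]],"claw":[0.7,0.7,0.7,0.7,0.7,0.7,0.7,0.7]}' 20
python3 st.py
python3 -m creep '{"turn":[[0,0,0],[0,0,0],[0,0,0],[0,0,0],[0,0,0],[0,0,0],[0,0,0]],"xyz":[[0,0,0],[0,0,0],[0,0,0],[0,0,0],[0,0,0],[0,0,0],[0,0,0]],"claw":[-0.1,-0.1,-0.1,-0.1,-0.1,-0.1,-0.1]}' 20
python3 st.py
python3 -m creep '{"turn":[[0,0,0],[0,0,0],[0,0,0],[0,0,0],[0,0,0],[0,0,0]],"xyz":[[0,0,0.15],[0,0,0.3],[0,0,0.45],[0,0,0.6],[0,0,0.71],[0,0,0.71]],"claw":[-0.1,-0.1,-0.1,-0.1,-0.1,-0.1]}' 20
python3 st.py
```

```text
time_s: 18.08
eef_pos: [0.4429, 0.1873, 0.1876]
orientation: [[0.125, 0.992, -0.001], [0.992, -0.125, -0.001], [-0.001, -0.0, -1.0]]
force: [-0.2, -0.1, -0.1]
width: 0.0778
gripper_force: 0.0
t 18.07 tcp [442.9 187.3 187.6] close-axis deg -7.2 z [-0.001 -0.001 -1.   ] w 77.8 F [-0.2 -0.1 -0.1] g 0.0 q [-0.86  0.25  0.43  1.99 -0.13  0.93 -0.49]
time_s: 19.08
eef_pos: [0.4427, 0.1886, 0.0105]
orientation: [[0.124, 0.992, -0.0], [0.992, -0.124, -0.0], [-0.0, -0.0, -1.0]]
force: [-0.5, 0.4, 0.4]
width: 0.0781
gripper_force: 0.0
t 19.07 tcp [442.7 188.6  10.5] close-axis deg -7.1 z [-0. -0. -1.] w 78.1 F [-0.5  0.4  0.4] g 0.0 q [-0.74  0.53  0.3   2.15 -0.32  0.5  -0.32]
time_s: 19.95
eef_pos: [0.4426, 0.1894, 0.0107]
orientation: [[0.123, 0.992, 0.0], [0.992, -0.123, 0.0], [0.0, 0.0, -1.0]]
force: [-0.6, -0.0, 6.0]
width: 0.0497
gripper_force: 20.0
t 19.95 tcp [442.6 189.4  10.7] close-axis deg -7.1 z [ 0.  0. -1.] w 49.7 F [-0.6 -0.   6. ] g 20.0 q [-0.74  0.53  0.3   2.15 -0.32  0.5  -0.32]
time_s: 20.7
eef_pos: [0.4435, 0.1898, 0.1896]
orientation: [[0.123, 0.992, 0.003], [0.992, -0.123, 0.002], [0.003, 0.003, -1.0]]
force: [0.2, 0.3, -1.1]
width: 0.0498
gripper_force: 20.0
t 20.7 tcp [443.5 189.8 189.6] close-axis deg -7.1 z [ 0.003  0.002 -1.   ] w 49.8 F [ 0.2  0.3 -1.1] g 20.0 q [-0.88  0.25  0.45  1.99 -0.13  0.93 -0.49]
```

```bash
python3 -m creep '{"turn":[[0,0,0],[0,0,0.06],[0,0,0.12],[0,0,0.12]],"xyz":[[0.12,-0.21,0],[0.24,-0.42,0],[0.36,-0.64,0],[0.36,-0.64,0]],"claw":[-0.1,-0.1,-0.1,-0.1]}' 20
python3 -m creep '{"turn":[[0,0,0],[0,0,0],[0,0,0],[0,0,0],[0,0,0],[0,0,0]],"xyz":[[0.12,-0.21,0],[0.24,-0.42,0],[0.36,-0.64,0],[0.36,-0.64,0],[0.365,-0.64,0],[0.365,-0.64,0]],"claw":[-0.1,-0.1,-0.1,-0.1,-0.1,-0.1]}' 20
python3 st.py
python3 - <<'E'
from meas import *
t=cam('side')
for c in blobs(t,(105,120,40),(125,255,255),(280,230,390,360),500): print('tray',cv2.boundingRect(c))
E
python3 -m creep '{"turn":[[0,0,0],[0,0,0],[0,0,0],[0,0,0],[0,0,0],[0,0,0],[0,0,0],[0,0,0]],"xyz":[[0,0,-0.12],[0,0,-0.24],[0,0,-0.34],[0,0,-0.42],[0,0,-0.47],[0,0,-0.5],[0,0,-0.515],[0,0,-0.515]],"claw":[-0.1,-0.1,-0.1,-0.1,-0.1,-0.1,-0.1,-0.1]}' 20
python3 st.py
```

```text
time_s: 21.2
eef_pos: [0.5335, 0.023, 0.187]
orientation: [[0.038, 0.999, -0.0], [0.999, -0.038, -0.003], [-0.003, 0.0, -1.0]]
force: [-0.8, 1.2, -1.5]
width: 0.0497
gripper_force: 20.0
time_s: 21.95
eef_pos: [0.6234, -0.1285, 0.1873]
orientation: [[0.027, 1.0, -0.001], [1.0, -0.027, 0.001], [0.001, -0.001, -1.0]]
force: [-0.3, 0.1, -1.7]
width: 0.0499
gripper_force: 20.0
t 21.95 tcp [ 623.4 -128.5  187.3] close-axis deg -1.5 z [-0.001  0.001 -1.   ] w 49.9 F [-0.3  0.1 -1.7] g 20.0 q [-0.22  0.52  0.51  1.62 -0.28  1.08  0.34]
tray (306, 261, 74, 81)
time_s: 23.0
eef_pos: [0.6239, -0.1308, 0.0595]
orientation: [[0.029, 1.0, 0.0], [1.0, -0.029, -0.0], [-0.0, 0.0, -1.0]]
force: [0.6, -0.6, -0.3]
width: 0.0501
gripper_force: 20.0
t 23.0 tcp [ 623.9 -130.8   59.5] close-axis deg -1.7 z [ 0. -0. -1.] w 50.1 F [ 0.6 -0.6 -0.3] g 20.0 q [-0.17  0.66  0.44  1.74 -0.36  0.83  0.41]
```

```bash
python3 -m creep '{"turn":[[0,0,0],[0,0,0],[0,0,0],[0,0,0],[0,0,0],[0,0,0],[0,0,0],[0,0,0]],"xyz":[[0,0,0],[0,0,0],[0,0,0],[0,0,0.1],[0,0,0.25],[0,0,0.4],[0,0,0.515],[0,0,0.515]],"claw":[0.43,0.43,0.43,0.43,0.43,0.43,0.43,0.43]}' 20
python3 -m creep '{"turn":[[0,0,0],[0,0,-0.1],[0,0,-0.2],[0,0,-0.2],[0,0,-0.2],[0,0,-0.2]],"xyz":[[-0.13,0.22,0],[-0.26,0.44,0],[-0.39,0.66,0],[-0.52,0.88,0],[-0.52,0.88,0],[-0.52,0.88,0]],"claw":[0.43,0.43,0.43,0.43,0.43,0.43]}'
python3 - <<'E'
from meas import *
t=cam('top')
for c in blobs(t,(0,0,165),(179,45,255),(120,270,258,380)): print('lens mat',rect(t,c,.025))
for c in blobs(t,(0,0,165),(179,45,255),(380,175,478,245)): print('lens tray',rect(t,c,.072))
E
python3 -m creep '{"turn":[[0,0,0],[0,0,-0.1],[0,0,-0.21],[0,0,-0.21],[0,0,-0.21],[0,0,-0.21]],"xyz":[[-0.13,0.22,0],[-0.26,0.44,0],[-0.39,0.66,0],[-0.52,0.88,0],[-0.52,0.88,0],[-0.52,0.88,0]],"claw":[0.43,0.43,0.43,0.43,0.43,0.43]}'
python3 st.py
```

```text
time_s: 24.0
eef_pos: [0.6251, -0.1313, 0.1906]
orientation: [[0.03, 1.0, 0.005], [1.0, -0.03, -0.0], [-0.0, 0.005, -1.0]]
force: [0.2, 0.3, -1.3]
width: 0.0659
gripper_force: 0.0
time_s: 24.75
eef_pos: [0.4935, 0.0894, 0.1876]
orientation: [[0.184, 0.983, -0.0], [0.983, -0.184, -0.0], [-0.0, -0.0, -1.0]]
force: [0.3, -1.6, -0.2]
width: 0.0656
gripper_force: 0.0
lens mat [362.9, 311.1, 48.4, 48.0, 69.6]
lens mat [450.7, 317.3, 47.6, 48.5, 10.0]
lens tray [623.9, -131.2, 47.9, 49.1, 87.1]
time_s: 25.55
eef_pos: [0.365, 0.3082, 0.1878]
orientation: [[0.346, 0.938, 0.0], [0.938, -0.346, -0.001], [-0.001, 0.001, -1.0]]
force: [0.3, -0.6, 0.1]
width: 0.0656
gripper_force: 0.0
t 25.55 tcp [365.  308.2 187.8] close-axis deg -20.2 z [ 0.    -0.001 -1.   ] w 65.6 F [ 0.3 -0.6  0.1] g 0.0 q [-1.2   0.24  0.47  2.   -0.14  0.93 -1.01]
```

Lens 1 is placed exactly. Next, lens C.

```bash
python3 -m creep '{"turn":[[0,0,0],[0,0,0],[0,0,0],[0,0,0],[0,0,0],[0,0,0],[0,0,0],[0,0,0]],"xyz":[[-0.005,0.008,-0.15],[-0.005,0.008,-0.3],[-0.005,0.008,-0.45],[-0.005,0.008,-0.55],[-0.005,0.008,-0.63],[-0.005,0.008,-0.68],[-0.005,0.008,-0.71],[-0.005,0.008,-0.71]],"claw":[0.43,0.43,0.43,0.43,0.43,0.43,0.43,0.43]}' 20
python3 st.py
python3 -m creep '{"turn":[[0,0,0],[0,0,0],[0,0,0],[0,0,0],[0,0,0],[0,0,0]],"xyz":[[0,0,0],[0,0,0],[0,0,0],[0,0,0],[0,0,0],[0,0,0]],"claw":[-0.1,-0.1,-0.1,-0.1,-0.1,-0.1]}' 20
python3 st.py
python3 -m creep '{"turn":[[0,0,0],[0,0,0],[0,0,0],[0,0,0],[0,0,0],[0,0,0]],"xyz":[[0,0,0.15],[0,0,0.3],[0,0,0.45],[0,0,0.6],[0,0,0.71],[0,0,0.71]],"claw":[-0.1,-0.1,-0.1,-0.1,-0.1,-0.1]}' 20
python3 st.py
```

```text
time_s: 26.55
eef_pos: [0.363, 0.3107, 0.0104]
orientation: [[0.345, 0.939, 0.0], [0.939, -0.345, -0.0], [-0.0, 0.0, -1.0]]
force: [-0.0, -0.6, 0.5]
width: 0.0653
gripper_force: 0.0
t 26.55 tcp [363.  310.7  10.4] close-axis deg -20.2 z [ 0. -0. -1.] w 65.3 F [-0.  -0.6  0.5] g 0.0 q [-1.07  0.53  0.33  2.16 -0.35  0.5  -0.83]
time_s: 27.3
eef_pos: [0.3627, 0.3116, 0.011]
orientation: [[0.344, 0.939, 0.001], [0.939, -0.344, 0.001], [0.001, 0.0, -1.0]]
force: [-0.5, -0.4, 7.8]
width: 0.0501
gripper_force: 20.0
t 27.3 tcp [362.7 311.6  11. ] close-axis deg -20.1 z [ 0.001  0.001 -1.   ] w 50.1 F [-0.5 -0.4  7.8] g 20.0 q [-1.07  0.53  0.33  2.16 -0.35  0.5  -0.83]
time_s: 28.05
eef_pos: [0.3632, 0.3122, 0.1898]
orientation: [[0.344, 0.939, 0.002], [0.939, -0.344, 0.003], [0.004, 0.001, -1.0]]
force: [-0.0, 0.1, -1.3]
width: 0.0496
gripper_force: 20.0
t 28.05 tcp [363.2 312.2 189.8] close-axis deg -20.1 z [ 0.002  0.003 -1.   ] w 49.6 F [-0.   0.1 -1.3] g 20.0 q [-1.23  0.24  0.5   2.   -0.14  0.93 -1.01]
```

```bash
python3 -m creep '{"turn":[[0,0,0.05],[0,0,0.1],[0,0,0.15],[0,0,0.15],[0,0,0.15]],"xyz":[[0.1,-0.2,0],[0.2,-0.4,0],[0.3,-0.6,0],[0.345,-0.665,0],[0.345,-0.665,0]],"claw":[-0.1,-0.1,-0.1,-0.1,-0.1]}' 20
python3 -m creep '{"turn":[[0,0,0.05],[0,0,0.1],[0,0,0.15],[0,0,0.15],[0,0,0.15]],"xyz":[[0.1,-0.2,0],[0.2,-0.4,0],[0.3,-0.6,0],[0.345,-0.665,0],[0.345,-0.665,0]],"claw":[-0.1,-0.1,-0.1,-0.1,-0.1]}' 20
python3 -m creep '{"turn":[[0,0,0.05],[0,0,0.11],[0,0,0.11],[0,0,0.11],[0,0,0.11],[0,0,0.11]],"xyz":[[0.1,-0.2,0],[0.2,-0.4,0],[0.3,-0.6,0],[0.35,-0.665,0],[0.35,-0.665,0],[0.35,-0.665,0]],"claw":[-0.1,-0.1,-0.1,-0.1,-0.1,-0.1]}' 20
python3 st.py
```

```text
time_s: 28.68
eef_pos: [0.4488, 0.1433, 0.1871]
orientation: [[0.235, 0.972, -0.001], [0.972, -0.235, -0.001], [-0.001, -0.001, -1.0]]
force: [-0.3, -0.6, 0.2]
width: 0.0498
gripper_force: 20.0
time_s: 29.3
eef_pos: [0.535, -0.0215, 0.1871]
orientation: [[0.117, 0.993, -0.001], [0.993, -0.117, -0.001], [-0.001, -0.001, -1.0]]
force: [-0.6, 0.1, -0.0]
width: 0.0499
gripper_force: 20.0
time_s: 30.05
eef_pos: [0.6222, -0.1845, 0.1873]
orientation: [[0.027, 1.0, -0.001], [1.0, -0.027, 0.002], [0.002, -0.001, -1.0]]
force: [-0.1, 0.1, -1.6]
width: 0.0498
gripper_force: 20.0
t 30.05 tcp [ 622.2 -184.5  187.3] close-axis deg -1.5 z [-0.001  0.002 -1.   ] w 49.8 F [-0.1  0.1 -1.6] g 20.0 q [-0.16  0.55  0.57  1.59 -0.32  1.1   0.46]
```

```bash
python3 -m creep '{"turn":[[0,0,0],[0,0,0],[0,0,0],[0,0,0],[0,0,0],[0,0,0],[0,0,0],[0,0,0]],"xyz":[[0,0,-0.12],[0,0,-0.24],[0,0,-0.34],[0,0,-0.42],[0,0,-0.47],[0,0,-0.5],[0,0,-0.515],[0,0,-0.515]],"claw":[-0.1,-0.1,-0.1,-0.1,-0.1,-0.1,-0.1,-0.1]}' 20
python3 st.py
```

```text
time_s: 31.05
eef_pos: [0.6227, -0.1877, 0.0595]
orientation: [[0.03, 1.0, 0.001], [1.0, -0.03, -0.0], [-0.0, 0.001, -1.0]]
force: [-0.3, 0.5, -1.2]
width: 0.0497
gripper_force: 20.0
t 31.05 tcp [ 622.7 -187.7   59.5] close-axis deg -1.7 z [ 0.001 -0.    -1.   ] w 49.7 F [-0.3  0.5 -1.2] g 20.0 q [-0.11  0.68  0.5   1.7  -0.41  0.86  0.54]
```

```bash
python3 -m creep '{"turn":[[0,0,0],[0,0,0],[0,0,0],[0,0,0],[0,0,0],[0,0,0],[0,0,0],[0,0,0]],"xyz":[[0,0,0],[0,0,0],[0,0,0],[0,0,0.1],[0,0,0.25],[0,0,0.4],[0,0,0.515],[0,0,0.515]],"claw":[0.43,0.43,0.43,0.43,0.43,0.43,0.43,0.43]}' 20
python3 -m creep '{"turn":[[0,0,0.05],[0,0,0.09],[0,0,0.09],[0,0,0.09]],"xyz":[[-0.07,0.2,0],[-0.14,0.4,0],[-0.2,0.6,0],[-0.23,0.67,0]],"claw":[0.43,0.43,0.43,0.43]}'
python3 -m creep '{"turn":[[0,0,0.05],[0,0,0.09],[0,0,0.09],[0,0,0.09]],"xyz":[[-0.07,0.2,0],[-0.14,0.4,0],[-0.2,0.6,0],[-0.23,0.67,0]],"claw":[0.43,0.43,0.43,0.43]}'
python3 - <<'E'
from meas import *
t=cam('top');save(t,'top3.png')
for c in blobs(t,(0,0,165),(179,45,255),(120,270,258,380)): print('lens mat',rect(t,c,.025))
for c in blobs(t,(0,0,165),(179,45,255),(380,175,478,245)): print('lens tray',rect(t,c,.072))
E
python3 -m creep '{"turn":[[0,0,0.05],[0,0,0.08],[0,0,0.08],[0,0,0.08],[0,0,0.08],[0,0,0.08]],"xyz":[[-0.07,0.2,0],[-0.14,0.4,0],[-0.2,0.6,0],[-0.23,0.675,0],[-0.23,0.675,0],[-0.23,0.675,0]],"claw":[0.43,0.43,0.43,0.43,0.43,0.43]}'
python3 st.py
```

```text
time_s: 32.05
eef_pos: [0.6238, -0.1882, 0.1906]
orientation: [[0.029, 1.0, 0.005], [1.0, -0.029, -0.001], [-0.001, 0.005, -1.0]]
force: [-1.0, -0.3, -0.1]
width: 0.0655
gripper_force: 0.0
time_s: 32.55
eef_pos: [0.5636, -0.0161, 0.1869]
orientation: [[-0.046, 0.999, -0.002], [0.999, 0.046, 0.001], [0.002, -0.002, -1.0]]
force: [-0.1, -0.5, -0.2]
width: 0.0657
gripper_force: 0.0
time_s: 33.05
eef_pos: [0.5063, 0.1503, 0.1873]
orientation: [[-0.115, 0.993, -0.001], [0.993, 0.115, 0.0], [0.0, -0.001, -1.0]]
force: [-0.1, -0.4, -0.1]
width: 0.0658
gripper_force: 0.0
lens tray [621.5, -186.9, 47.1, 49.2, 89.8]
lens tray [623.9, -131.2, 48.0, 49.1, 87.2]
time_s: 33.85
eef_pos: [0.4512, 0.3138, 0.1879]
orientation: [[-0.171, 0.985, 0.0], [0.985, 0.171, -0.001], [-0.001, 0.0, -1.0]]
force: [-0.0, 0.1, -0.6]
width: 0.0659
gripper_force: 0.0
t 33.85 tcp [451.2 313.8 187.9] close-axis deg 9.8 z [ 0.    -0.001 -1.   ] w 65.9 F [-0.   0.1 -0.6] g 0.0 q [-1.04  0.36  0.45  1.84 -0.19  0.98 -0.34]
```

View pics/top3.png

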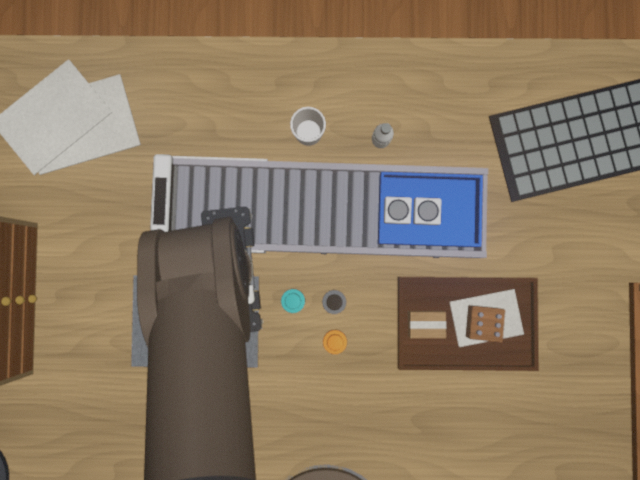

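The arm hides lens A, so I'll check it from the side camera. Two boxes are in the tray at (398,210) and (428,210).

Run:
```python
from meas import *
s=cam('side'); print('expected',proj(s,[.4507,.3174,.025]))
save(s,'side3.png')
for c in blobs(s,(0,0,165),(179,45,255),(205,176,285,236)): print('lens mat',cv2.boundingRect(c),rect(s,c,.025))
```

```text
expected [257.38179388 187.91871928]
```

Run:
```python
import cv2
i=cv2.imread('pics/side3.png')[120:270,180:380];cv2.imwrite('pics/c3.png',cv2.resize(i,(800,600)))
```

```text
(no output)
```

View pics/c3.png

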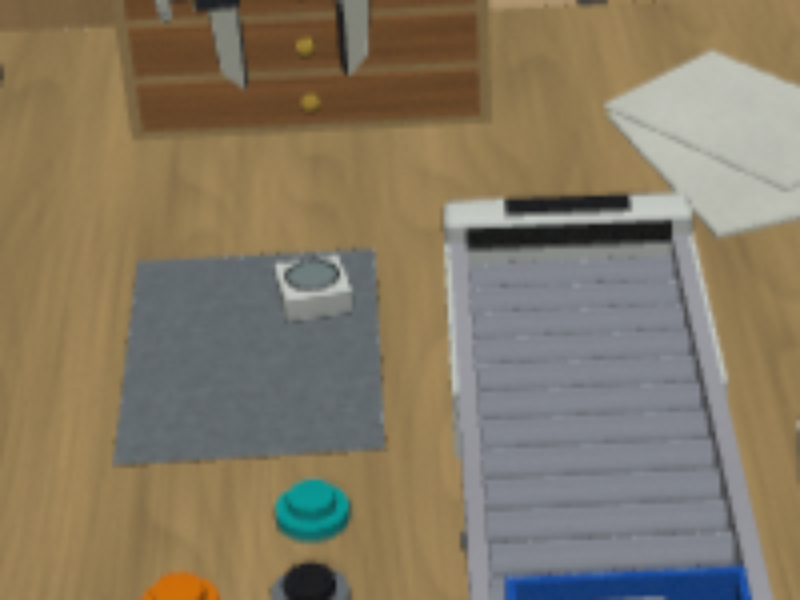

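Lens A is still in place, at side pixel (258,189) against (257,188) expected. Grasping it.

```bash
python3 -m creep '{"turn":[[0,0,0],[0,0,0],[0,0,0],[0,0,0],[0,0,0],[0,0,0],[0,0,0],[0,0,0]],"xyz":[[0,0.007,-0.15],[0,0.007,-0.3],[0,0.007,-0.45],[0,0.007,-0.55],[0,0.007,-0.63],[0,0.007,-0.68],[0,0.007,-0.71],[0,0.007,-0.71]],"claw":[0.43,0.43,0.43,0.43,0.43,0.43,0.43,0.43]}' 20
python3 st.py
python3 -m creep '{"turn":[[0,0,0],[0,0,0],[0,0,0],[0,0,0],[0,0,0],[0,0,0]],"xyz":[[0,0,0],[0,0,0],[0,0,0],[0,0,0],[0,0,0],[0,0,0]],"claw":[-0.1,-0.1,-0.1,-0.1,-0.1,-0.1]}' 20
python3 -m creep '{"turn":[[0,0,0],[0,0,0],[0,0,0],[0,0,0],[0,0,0],[0,0,0]],"xyz":[[0,0,0.15],[0,0,0.3],[0,0,0.45],[0,0,0.6],[0,0,0.71],[0,0,0.71]],"claw":[-0.1,-0.1,-0.1,-0.1,-0.1,-0.1]}' 20
python3 st.py
```

```text
time_s: 34.9
eef_pos: [0.4502, 0.3176, 0.0105]
orientation: [[-0.173, 0.985, 0.0], [0.985, 0.173, -0.0], [-0.0, -0.0, -1.0]]
force: [-0.7, 0.5, -0.2]
width: 0.0654
gripper_force: 0.0
t 34.9 tcp [450.2 317.6  10.5] close-axis deg 10.0 z [ 0. -0. -1.] w 65.4 F [-0.7  0.5 -0.2] g 0.0 q [-0.95  0.61  0.33  1.98 -0.33  0.6  -0.22]
time_s: 35.65
eef_pos: [0.4503, 0.3183, 0.011]
orientation: [[-0.174, 0.985, 0.001], [0.985, 0.174, 0.001], [0.001, 0.001, -1.0]]
force: [-0.4, -0.4, 5.1]
width: 0.0498
gripper_force: 20.0
time_s: 36.4
eef_pos: [0.4509, 0.3187, 0.1899]
orientation: [[-0.174, 0.985, 0.003], [0.985, 0.174, 0.003], [0.002, 0.003, -1.0]]
force: [-0.8, 0.6, -0.7]
width: 0.0497
gripper_force: 20.0
t 36.4 tcp [450.9 318.7 189.9] close-axis deg 10.0 z [ 0.003  0.003 -1.   ] w 49.7 F [-0.8  0.6 -0.7] g 20.0 q [-1.05  0.36  0.46  1.83 -0.19  0.98 -0.34]
```

```bash
python3 -m creep '{"turn":[[0,0,-0.05],[0,0,-0.09],[0,0,-0.09],[0,0,-0.09],[0,0,-0.09]],"xyz":[[0.06,-0.2,0],[0.12,-0.4,0],[0.18,-0.6,0],[0.228,-0.755,0],[0.228,-0.755,0]],"claw":[-0.1,-0.1,-0.1,-0.1,-0.1]}' 20
python3 -m creep '{"turn":[[0,0,-0.05],[0,0,-0.09],[0,0,-0.09],[0,0,-0.09],[0,0,-0.09]],"xyz":[[0.06,-0.2,0],[0.12,-0.4,0],[0.18,-0.6,0],[0.228,-0.755,0],[0.228,-0.755,0]],"claw":[-0.1,-0.1,-0.1,-0.1,-0.1]}' 20
python3 -m creep '{"turn":[[0,0,-0.05],[0,0,-0.08],[0,0,-0.08],[0,0,-0.08],[0,0,-0.08],[0,0,-0.08]],"xyz":[[0.06,-0.2,0],[0.12,-0.4,0],[0.18,-0.6,0],[0.228,-0.755,0],[0.228,-0.755,0],[0.228,-0.755,0]],"claw":[-0.1,-0.1,-0.1,-0.1,-0.1,-0.1]}' 20
python3 st.py
```

```text
time_s: 37.02
eef_pos: [0.5072, 0.1251, 0.1871]
orientation: [[-0.098, 0.995, -0.001], [0.995, 0.098, -0.002], [-0.002, -0.001, -1.0]]
force: [0.4, 0.3, -0.5]
width: 0.0497
gripper_force: 20.0
time_s: 37.65
eef_pos: [0.564, -0.0626, 0.1872]
orientation: [[-0.029, 1.0, -0.001], [1.0, 0.029, -0.002], [-0.002, -0.001, -1.0]]
force: [0.1, 1.1, -0.8]
width: 0.0499
gripper_force: 20.0
time_s: 38.4
eef_pos: [0.6211, -0.2458, 0.1868]
orientation: [[0.028, 1.0, -0.001], [1.0, -0.028, 0.002], [0.002, -0.002, -1.0]]
force: [0.1, -0.2, -0.5]
width: 0.0498
gripper_force: 20.0
t 38.4 tcp [ 621.1 -245.8  186.8] close-axis deg -1.6 z [-0.001  0.002 -1.   ] w 49.8 F [ 0.1 -0.2 -0.5] g 20.0 q [-0.07  0.58  0.59  1.54 -0.35  1.13  0.57]
```

```bash
python3 -m creep '{"turn":[[0,0,0],[0,0,0],[0,0,0],[0,0,0],[0,0,0],[0,0,0],[0,0,0],[0,0,0]],"xyz":[[0,0,-0.12],[0,0,-0.24],[0,0,-0.34],[0,0,-0.42],[0,0,-0.47],[0,0,-0.5],[0,0,-0.515],[0,0,-0.515]],"claw":[-0.1,-0.1,-0.1,-0.1,-0.1,-0.1,-0.1,-0.1]}' 20
python3 st.py
```

```text
time_s: 39.4
eef_pos: [0.6212, -0.2484, 0.0595]
orientation: [[0.03, 1.0, 0.0], [1.0, -0.03, -0.0], [-0.0, 0.001, -1.0]]
force: [0.7, -0.1, -0.8]
width: 0.0498
gripper_force: 20.0
t 39.4 tcp [ 621.2 -248.4   59.5] close-axis deg -1.7 z [ 0. -0. -1.] w 49.8 F [ 0.7 -0.1 -0.8] g 20.0 q [-0.02  0.71  0.52  1.65 -0.43  0.89  0.64]
```

```bash
python3 -m creep '{"turn":[[0,0,0],[0,0,0],[0,0,0],[0,0,0],[0,0,0],[0,0,0],[0,0,0],[0,0,0]],"xyz":[[0,0,0],[0,0,0],[0,0,0],[0,0,0.1],[0,0,0.25],[0,0,0.4],[0,0,0.5],[0,0,0.5]],"claw":[0.43,0.43,0.43,0.43,0.43,0.43,0.43,0.43]}' 20
python3 -m creep '{"turn":[[0,0,0],[0,0,0],[0,0,0],[0,0,0],[0,0,0],[0,0,0]],"xyz":[[0,-0.15,0],[0,-0.3,0],[0,-0.3,0],[0,-0.3,0],[0,-0.3,0],[0,-0.3,0]],"claw":[0.43,-1,-1,-1,-1,-1]}' 20
python3 - <<'E'
from meas import *
t=cam('top');s=cam('side');save(s,'side4.png');save(t,'top4.png')
for c in blobs(t,(0,0,165),(179,45,255),(380,175,478,245)): print('lens tray',rect(t,c,.072))
for c in blobs(t,(105,120,40),(125,255,255),(350,165,490,255),500): print('tray',rect(t,c,.083))
E
python3 st.py
```

```text
time_s: 40.4
eef_pos: [0.6221, -0.249, 0.1865]
orientation: [[0.03, 1.0, 0.004], [1.0, -0.03, -0.001], [-0.001, 0.004, -1.0]]
force: [-0.4, -0.5, 0.4]
width: 0.0657
gripper_force: 0.0
time_s: 41.15
eef_pos: [0.6213, -0.3221, 0.1841]
orientation: [[0.028, 1.0, 0.0], [1.0, -0.028, 0.001], [0.001, -0.0, -1.0]]
force: [0.7, -0.2, -0.0]
width: 0.0202
gripper_force: 0.0
lens tray [620.0, -249.1, 47.1, 49.1, 89.7]
lens tray [621.5, -186.9, 47.1, 49.2, 89.8]
lens tray [623.9, -131.2, 47.8, 49.0, 87.2]
tray [623.9, -190.0, 190.6, 134.7, 88.5]
t 41.25 tcp [ 621.3 -322.6  184.3] close-axis deg -1.6 z [ 0.  0. -1.] w 12.2 F [ 0.4 -0.2 -0.1] g 0.0 q [ 0.06  0.64  0.58  1.45 -0.37  1.16  0.67]
```

View pics/side4.png

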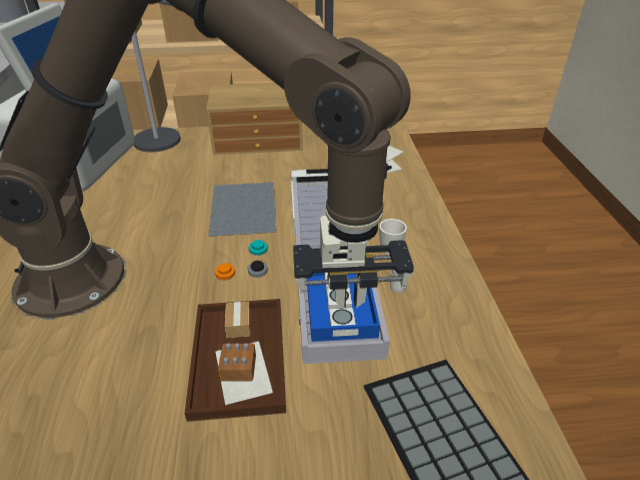

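Three lenses are in the job tray, and the carton and block are in the desk tray. Now I'll lower the closed fingers behind the tray and push.

```bash
python3 -m creep '{"turn":[[0,0,0],[0,0,0],[0,0,0],[0,0,0],[0,0,0],[0,0,0],[0,0,0]],"xyz":[[0,0,-0.12],[0,0,-0.24],[0,0,-0.34],[0,0,-0.42],[0,0,-0.47],[0,0,-0.49],[0,0,-0.49]],"claw":[-1,-1,-1,-1,-1,-1,-1]}' 20
python3 st.py
python3 -m creep '{"turn":[[0,0,0],[0,0,0],[0,0,0],[0,0,0],[0,0,0],[0,0,0],[0,0,0],[0,0,0]],"xyz":[[0,0.03,0],[0,0.06,0],[0,0.09,0],[0,0.12,0],[0.005,0.16,0],[0.005,0.2,0],[0.007,0.25,0],[0.007,0.3,0]],"claw":[-1,-1,-1,-1,-1,-1,-1,-1]}' 20
python3 st.py
python3 - <<'E'
from meas import *
t=cam('top')
for c in blobs(t,(105,120,40),(125,255,255),(150,165,490,255),500): print('tray',rect(t,c,.083))
E
```

```text
time_s: 42.12
eef_pos: [0.6212, -0.3234, 0.062]
orientation: [[0.029, 1.0, 0.0], [1.0, -0.029, -0.0], [-0.0, 0.0, -1.0]]
force: [0.2, -0.1, 0.5]
width: 0.0004
gripper_force: 0.0
t 42.12 tcp [ 621.2 -323.4   62. ] close-axis deg -1.7 z [ 0. -0. -1.] w 0.4 F [ 0.2 -0.1  0.5] g 0.0 q [ 0.09  0.76  0.52  1.56 -0.44  0.94  0.73]
time_s: 43.12
eef_pos: [0.6229, -0.2474, 0.0618]
orientation: [[0.029, 1.0, 0.0], [1.0, -0.029, -0.0], [-0.0, 0.0, -1.0]]
force: [0.3, -2.5, 0.3]
width: 0.0007
gripper_force: 1.1
t 43.12 tcp [ 622.9 -247.4   61.8] close-axis deg -1.7 z [ 0. -0. -1.] w 0.7 F [ 0.3 -2.5  0.3] g 1.1 q [-0.03  0.71  0.53  1.65 -0.44  0.9   0.64]
tray [625.4, -135.9, 183.0, 134.9, 88.5]
```

```bash
python3 -m creep '{"turn":[[0,0,0],[0,0,0],[0,0,0],[0,0,0],[0,0,0],[0,0,0],[0,0,0],[0,0,0]],"xyz":[[0.001,0.05,0],[0.002,0.11,0],[0.004,0.18,0],[0.006,0.25,0],[0.008,0.32,0],[0.01,0.39,0],[0.011,0.46,0],[0.012,0.53,0]],"claw":[-1,-1,-1,-1,-1,-1,-1,-1]}' 20
python3 -m creep '{"turn":[[0,0,0],[0,0,0],[0,0,0],[0,0,0],[0,0,0],[0,0,0],[0,0,0],[0,0,0]],"xyz":[[0.001,0.07,0],[0.002,0.14,0],[0.004,0.21,0],[0.006,0.27,0],[0.008,0.33,0],[0.009,0.38,0],[0.01,0.42,0],[0.011,0.46,0]],"claw":[-1,-1,-1,-1,-1,-1,-1,-1]}' 20
python3 st.py
python3 - <<'E'
from meas import *
t=cam('top');save(t,'top5.png')
for c in blobs(t,(105,120,40),(125,255,255),(150,165,490,255),500): print('tray',rect(t,c,.083))
E
```

```text
time_s: 44.18
eef_pos: [0.6258, -0.1144, 0.0617]
orientation: [[0.029, 1.0, 0.0], [1.0, -0.029, 0.0], [0.0, 0.0, -1.0]]
force: [0.2, -1.4, 0.2]
width: 0.0004
gripper_force: 1.0
time_s: 45.18
eef_pos: [0.6285, -0.0004, 0.0617]
orientation: [[0.03, 1.0, -0.0], [1.0, -0.03, -0.0], [-0.0, -0.0, -1.0]]
force: [0.4, -1.8, -0.3]
width: 0.0003
gripper_force: 0.9
t 45.17 tcp [ 6.285e+02 -4.000e-01  6.170e+01] close-axis deg -1.7 z [-0. -0. -1.] w 0.3 F [ 0.4 -1.8 -0.3] g 0.9 q [-0.44  0.66  0.55  1.76 -0.45  0.84  0.28]
tray [632.6, 137.8, 127.0, 134.5, 88.1]
```

View pics/top5.png

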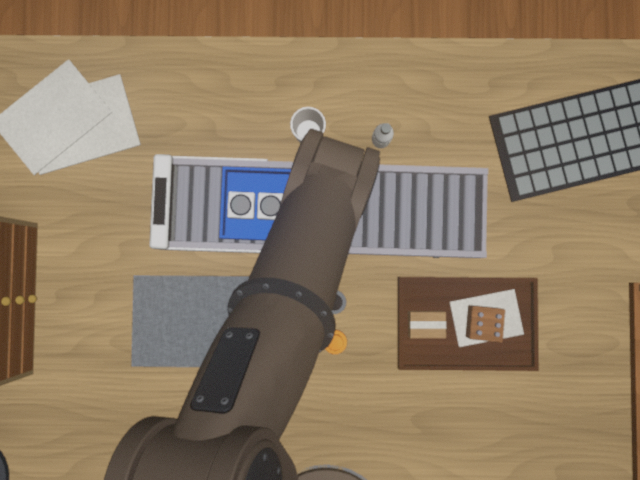

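The tray is in mid-track with its front edge at pixel column 221. About 90 mm remain.

```bash
python3 -m creep '{"turn":[[0,0,0],[0,0,0],[0,0,0],[0,0,0],[0,0,0],[0,0,0],[0,0,0],[0,0,0]],"xyz":[[0.001,0.05,0],[0.002,0.1,0],[0.003,0.15,0],[0.004,0.19,0],[0.005,0.23,0],[0.006,0.26,0],[0.007,0.28,0],[0.007,0.3,0]],"claw":[-1,-1,-1,-1,-1,-1,-1,-1]}' 20
python3 -m creep '{"turn":[[0,0,0],[0,0,0],[0,0,0]],"xyz":[[0,0.01,0],[0,0.02,0],[0,0.03,0]],"claw":[-1,-1,-1]}' 20
python3 -m creep '{"turn":[[0,0,0],[0,0,0]],"xyz":[[0,0.01,0],[0,0.02,0]],"claw":[-1,-1]}' 20
python3 - <<'E'
from meas import *
t=cam('top')
for c in blobs(t,(105,120,40),(125,255,255),(150,165,490,255),500): r=rect(t,c,.083);print('tray',r,'front',r[1]+r[2]/2)
E
```

```text
time_s: 46.22
eef_pos: [0.6303, 0.0743, 0.0617]
orientation: [[0.03, 1.0, 0.0], [1.0, -0.03, -0.0], [-0.0, 0.0, -1.0]]
force: [1.2, -0.8, 0.5]
width: 0.0003
gripper_force: 0.7
time_s: 46.6
eef_pos: [0.6303, 0.0817, 0.0617]
orientation: [[0.03, 1.0, 0.0], [1.0, -0.03, -0.0], [-0.0, 0.0, -1.0]]
force: [0.9, -1.4, 0.5]
width: 0.0002
gripper_force: 0.6
time_s: 46.85
eef_pos: [0.6303, 0.0868, 0.0617]
orientation: [[0.03, 1.0, 0.0], [1.0, -0.03, -0.0], [-0.0, 0.0, -1.0]]
force: [0.7, -1.6, -0.4]
width: 0.0008
gripper_force: 0.7
tray [635.5, 248.7, 78.4, 134.4, 87.7] front 287.9
```

Nearly at the wall. Creeping until the force rises.

```bash
python3 -m creep '{"turn":[[0,0,0],[0,0,0]],"xyz":[[0,0.01,0],[0,0.015,0]],"claw":[-1,-1]}' 20|egrep 'eef|force'
python3 -m creep '{"turn":[[0,0,0],[0,0,0]],"xyz":[[0,0.006,0],[0,0.012,0]],"claw":[-1,-1]}' 20|egrep 'eef|force'
```

```text
eef_pos: [0.6302, 0.0907, 0.0617]
force: [0.2, -1.0, -0.1]
gripper_force: 0.5
eef_pos: [0.6302, 0.0936, 0.0617]
force: [1.4, -1.1, 0.0]
gripper_force: 0.5
```

```bash
python3 -m creep '{"turn":[[0,0,0],[0,0,0]],"xyz":[[0,0.006,0],[0,0.012,0]],"claw":[-1,-1]}' 20|egrep 'eef|force'
python3 - <<'E'
from meas import *
t=cam('top');s=cam('side')
for c in blobs(t,(105,120,40),(125,255,255),(150,165,490,255),500): r=rect(t,c,.083);print('tray',r,'front',r[1]+r[2]/2)
a=cv2.resize(t['frame'][145:265,140:300],(800,600));cv2.imwrite('pics/c6.png',a[:,:,::-1])
E
```

```text
eef_pos: [0.6303, 0.0965, 0.0618]
force: [1.0, -0.7, 0.1]
gripper_force: 0.5
tray [635.8, 259.8, 74.3, 134.6, 87.9] front 296.95
```

View pics/c6.png

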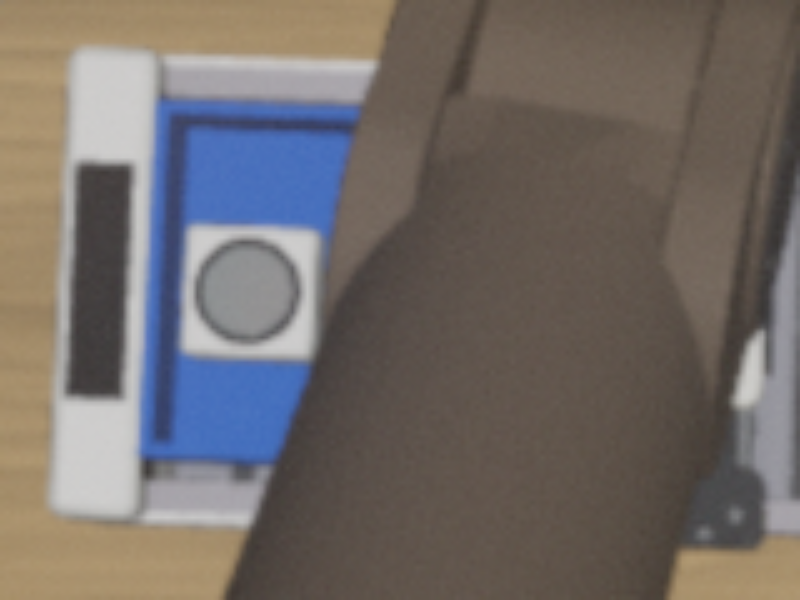

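The tray front is almost at the wall (crop column 150). I'll creep on for contact.

```bash
for i in 1; do python3 -m creep '{"turn":[[0,0,0],[0,0,0]],"xyz":[[0,0.006,0],[0,0.012,0]],"claw":[-1,-1]}' 20|egrep 'eef|^force'; done
python3 -m creep '{"turn":[[0,0,0],[0,0,0]],"xyz":[[0,0.006,0],[0,0.012,0]],"claw":[-1,-1]}' 20|egrep 'eef|^force'
python3 -m creep '{"turn":[[0,0,0],[0,0,0]],"xyz":[[0,0.006,0],[0,0.012,0]],"claw":[-1,-1]}' 20|egrep 'eef|^force'
```

```text
eef_pos: [0.6303, 0.0988, 0.0617]
force: [0.2, -5.9, -0.0]
eef_pos: [0.6308, 0.099, 0.0619]
force: [2.6, -11.2, -1.6]
eef_pos: [0.6312, 0.0992, 0.062]
force: [2.6, -18.2, -1.9]
```

The force rose at TCP y=0.099, so the tray is against the wall. Now I'll back off, lift, check, and move over the button.

```bash
python3 -m creep '{"turn":[[0,0,0],[0,0,0],[0,0,0],[0,0,0],[0,0,0],[0,0,0],[0,0,0],[0,0,0]],"xyz":[[0,-0.04,0],[0,-0.12,0],[0,-0.2,0],[0,-0.2,0.1],[0,-0.2,0.25],[0,-0.2,0.4],[0,-0.2,0.5],[0,-0.2,0.5]],"claw":[-1,-1,-1,-1,-1,-1,-1,-1]}' 20
python3 st.py
python3 -m creep '{"turn":[[0,0,0],[0,0,0],[0,0,0],[0,0,0],[0,0,0],[0,0,0]],"xyz":[[-0.2,-0.06,0],[-0.4,-0.13,0],[-0.6,-0.2,0],[-0.73,-0.25,0],[-0.73,-0.25,0],[-0.73,-0.25,0]],"claw":[-1,-1,-1,-1,-1,-1]}' 20
python3 - <<'E'
from meas import *
t=cam('top');s=cam('side');save(t,'top7.png');save(s,'side7.png')
for c in blobs(t,(105,120,40),(125,255,255),(150,165,490,255),500): print('tray',rect(t,c,.083))
for c in blobs(t,(0,0,165),(179,45,255),(172,175,270,245)): print('lens',rect(t,c,.072))
for u in((334,302),(334,302.5)):print(onz(t,u,.02)[:2])
i=s['frame'][170:350,180:420];cv2.imwrite('pics/c7.png',cv2.resize(i,(800,600))[:,:,::-1])
E
python3 st.py
```

```text
time_s: 49.5
eef_pos: [0.6314, 0.0542, 0.1889]
orientation: [[0.03, 1.0, 0.004], [1.0, -0.03, 0.001], [0.001, 0.004, -1.0]]
force: [0.2, -0.5, -0.9]
width: 0.0005
gripper_force: 0.0
t 49.5 tcp [631.4  54.2 188.9] close-axis deg -1.7 z [ 0.004  0.001 -1.   ] w 0.5 F [ 0.2 -0.5 -0.9] g 0.0 q [-0.59  0.53  0.64  1.64 -0.35  1.08  0.12]
time_s: 50.25
eef_pos: [0.4482, -0.0069, 0.1866]
orientation: [[0.029, 1.0, 0.0], [1.0, -0.029, 0.0], [0.0, 0.0, -1.0]]
force: [0.1, 0.3, 0.3]
width: 0.0004
gripper_force: 0.0
tray [634.5, 204.4, 189.9, 134.4, 88.4]
lens [631.4, 147.5, 47.3, 49.1, 0.4]
lens [632.9, 208.0, 47.4, 49.1, 0.4]
lens [634.4, 264.5, 47.4, 49.1, 0.4]
[ 0.44685912 -0.01320792]
[ 0.4458858  -0.01321301]
t 50.35 tcp [448.6  -6.8 186.6] close-axis deg -1.7 z [ 0.    -0.001 -1.   ] w 0.4 F [0.1 0.7 0.2] g 0.0 q [-0.7   0.21  0.72  2.08 -0.18  0.91  0.08]
```

View pics/c7.png

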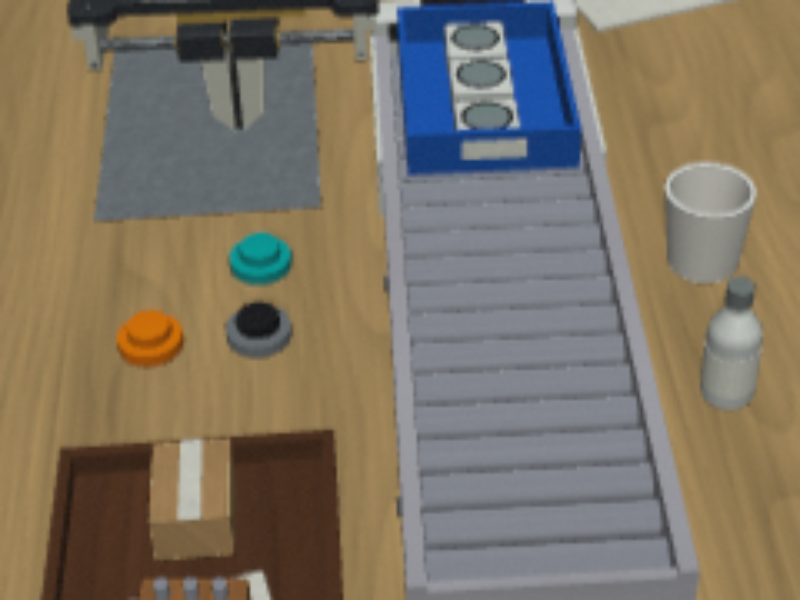

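The tray is home with three lenses in it. The button in the crop is at (260,318). Descending on it.

```bash
python3 -m creep '{"turn":[[0,0,0],[0,0,0],[0,0,0],[0,0,0],[0,0,0],[0,0,0],[0,0,0]],"xyz":[[-0.006,-0.02,-0.15],[-0.006,-0.02,-0.3],[-0.006,-0.02,-0.42],[-0.006,-0.02,-0.5],[-0.006,-0.02,-0.55],[-0.006,-0.02,-0.59],[-0.006,-0.02,-0.59]],"claw":[-1,-1,-1,-1,-1,-1,-1]}' 20|egrep 'eef|^force'
python3 -m creep '{"turn":[[0,0,0],[0,0,0],[0,0,0]],"xyz":[[0,0,-0.015],[0,0,-0.03],[0,0,-0.03]],"claw":[-1,-1,-1]}' 20|egrep 'eef|^force'
python3 -m creep '{"turn":[[0,0,0],[0,0,0]],"xyz":[[0,0,-0.008],[0,0,-0.016]],"claw":[-1,-1]}' 20|egrep 'eef|^force'
```

```text
eef_pos: [0.4463, -0.0121, 0.0389]
force: [-0.8, 0.1, 0.6]
eef_pos: [0.4462, -0.012, 0.0317]
force: [0.7, 0.1, 0.4]
eef_pos: [0.4463, -0.012, 0.0277]
force: [0.0, 0.3, 0.2]
```

```bash
python3 -m creep '{"turn":[[0,0,0],[0,0,0]],"xyz":[[0,0,-0.008],[0,0,-0.016]],"claw":[-1,-1]}' 20|egrep 'eef|^force'
python3 -m creep '{"turn":[[0,0,0],[0,0,0]],"xyz":[[0,0,-0.006],[0,0,-0.012]],"claw":[-1,-1]}' 20|egrep 'eef|^force'
```

```text
eef_pos: [0.4462, -0.012, 0.0236]
force: [0.1, -0.2, 0.7]
eef_pos: [0.4462, -0.012, 0.0207]
force: [-0.8, -0.5, 2.1]
```

Contact. Pressing on until the force rises past 4 N at the hard stop.

```bash
python3 -m creep '{"turn":[[0,0,0],[0,0,0]],"xyz":[[0,0,-0.006],[0,0,-0.012]],"claw":[-1,-1]}' 20|egrep 'eef|^force'
python3 -m creep '{"turn":[[0,0,0],[0,0,0]],"xyz":[[0,0,-0.004],[0,0,-0.008]],"claw":[-1,-1]}' 20|egrep 'eef|^force'
```

```text
eef_pos: [0.4462, -0.012, 0.0177]
force: [-0.9, 0.1, 2.8]
eef_pos: [0.4463, -0.012, 0.0159]
force: [-4.5, -0.3, 20.6]
```

```bash
python3 -m creep '{"turn":[[0,0,0],[0,0,0]],"xyz":[[0,0,0],[0,0,0]],"claw":[-1,-1]}' 20|egrep 'eef|^force'
python3 -m creep '{"turn":[[0,0,0],[0,0,0],[0,0,0],[0,0,0],[0,0,0],[0,0,0],[0,0,0],[0,0,0]],"xyz":[[0,0,0.04],[0,0,0.1],[0,0,0.2],[0,0,0.35],[0,0,0.5],[0,0,0.6],[0,0,0.6],[0,0,0.6]],"claw":[-1,-1,-1,-1,-1,-1,-1,-1]}' 20|egrep 'eef|^force'
python3 - <<'E'
from meas import *
t=cam('top');s=cam('side')
for c in blobs(t,(105,120,40),(125,255,255),(150,165,490,255),500): print('tray',rect(t,c,.083))
for c in blobs(t,(0,0,165),(179,45,255),(172,175,270,245)): print('lens',rect(t,c,.072))
cv2.imwrite('pics/end.png',s['frame'][:,:,::-1])
E
```

```text
eef_pos: [0.4463, -0.012, 0.0161]
force: [-3.6, -0.6, 13.0]
eef_pos: [0.4458, -0.0118, 0.1655]
force: [-0.1, 0.5, 0.2]
tray [634.4, 204.4, 190.0, 134.5, 88.5]
lens [631.4, 147.5, 47.3, 49.1, 0.4]
lens [637.0, 227.8, 99.5, 51.3, 82.7]
```

View pics/end.png

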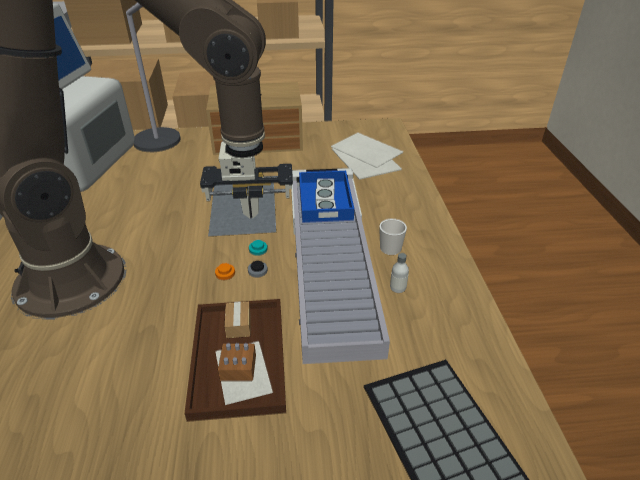

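The tray is home, all three lenses are flat inside it (one was nudged against its neighbour), the carton and block are in the desk tray, and the button is up.

```bash
python3 -c "
from workcell import manip
print(manip.hand_in())"
```

```text
the job is handed in; nothing more can be done
None
```

The job is handed in, with no verdict returned: carton and bit block are in the desk tray (no case was present), all three lens boxes are in the job tray, the tray is home against the stop wall, and the start button was pressed to its stop and released.

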